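# Shaker belt change: clear the worn roller, hold the tensioner back

## Task

The orbital shaker has its platform off for a belt change, but the worn idler roller is still lying loose on its belt deck, in the way of the belt tensioner's lever. First drop that worn roller into the wire reject basket, then push the sprung tensioner lever back by its upright black hand post until it is past the click of its ratchet, and finish still holding it back there yourself, clear of the pawl (the ratchet is only a catch in case a hand slips), so that I can slip the new belt on. Leave the new roller in the white tray and everything else lying about where it is.

Things in the scene. Friction and masses are not known exactly. Their poses are not given: they have to be found in the camera images.
- shaker: Orbital shaker base, platform off, fixed to the bench: white box 280 (x) x 340 (y) x 70 mm high, control panel on its front (-x) face, flat metal belt deck on top. Origin: centre of the underside; x to its back, y to its left, z up. In this frame (mm) the tensioner's pivot is at (-35, 0) and the guide of the sprung ratchet pawl, 22 high, at (-103, -32).
- deck (a point): Centre of the shaker's deck surface, 70 mm above its origin, axes as the shaker's. Standing on the deck (x, y in mm): corner cranks, diameter 26, 38 high, at (+-112, +-145); motor pulley, diameter 52, 47 high, at (70, -100); large drive pulley, diameter 112, 52 high, at (65, 80); two stop pins, diameter 14, 30 high, at (-40, -66) and (26, -26).
- tensioner: Belt tensioner: straight two-armed steel lever swinging level above the deck about an upright pivot. Origin: pivot axis at deck height; x along the lever to the hand post, z up, turning with it. Post arm 110 long, 14 wide, 12 to 20 above the deck; other arm 85, with the belt roller. A spring keeps the post arm 140 degrees counter-clockwise (from above) of the shaker's x, i.e. to its front left.
- push_post (a point): Middle of the upright black hand post at the lever's end: round, diameter 18, from 20 to 48 mm above the deck (this point at 34), 110 mm from the pivot. It is pushed back sideways, square to the lever, on an arc about the pivot, so that the lever turns clockwise seen from above: from the front left towards the back of the shaker.
- tensioner_swing (a joint): Tensioner swing in rad: 0 at rest, growing clockwise from above as it is pushed back, hard stop at 0.66. At the post the spring takes about 5 N at rest, 9 N at the stop. From about 0.24 to 0.33 the pawl rides up a ratchet tooth and adds up to 8 N, then clicks down behind it; past 0.45 it is clear of the tooth. Let go there, the lever springs back onto the pawl, at about 0.41.
- worn_roller: The worn idler roller: a grey disc with a steel bearing and a groove worn round its rim, diameter 36, 20 mm high, 60 g, lying flat on the shaker's deck between the tensioner's hand-post arm and the large drive pulley. Origin: centre of its underside, z along its axis.
- reject_basket: Wire reject basket, open on top, 180 (x) x 130 (y) x 70 mm high, wires with a wall of 4 mm all round, inner floor at 4 mm, 450 g, loose on the bench to the left or the right of the shaker. Origin: centre of its underside.
- parts_tray: White plastic tray for good parts, 180 x 130 x 35 mm, solid walls, on the other side of the shaker. Bystander. Origin: centre of its underside.
- new_roller: The new idler roller, same size as the worn one but with a smooth rim, lying in the white tray. Bystander. Origin: centre of its underside.
- hex_key: Hex key, an L of 80 x 24 mm, 6 mm thick, lying on the shaker's deck at its front right. Bystander. Origin: middle of its long leg, on its underside.
- screwdriver: Screwdriver 170 mm long lying on the bench in front of the shaker. Bystander. Origin: on its underside, near its middle.
- screw_dish: Round steel dish with the cover screws, diameter 68, 18 mm high, on the bench in front of the shaker. Bystander. Origin: centre of its underside.
- flask: Round-bottomed glass flask in its cork ring (diameter 80, 145 mm high) on the bench behind left of the shaker. Bystander. Origin: centre of its underside.
- amber_bottle: Amber glass bottle, diameter 72, 130 mm high, on the bench behind right of the shaker. Bystander. Origin: centre of its underside.
There are look-alikes about, which are no part of the job. Leave any purple, red or yellow look-alike of the worn_roller alone.

How it is judged:
On the way, in this order (a step that is already met when the one before it is completed fails the run):
1. the worn roller is in the reject basket and let go (x of worn_roller in the frame of reject_basket between -0.086 and 0.086 m and y of worn_roller in the frame of reject_basket between -0.061 and 0.061 m and z of worn_roller in the frame of reject_basket below 0.045 m and contact force between worn_roller and the fingers below 0.05 N and linear speed of worn_roller below 0.05 m/s), for 0.2 s.
2. the gripper holds the tensioner back, past its click and clear of the pawl (value of joint tensioner_swing above 0.45 rad and contact force between the fingers and tensioner above 3 N), for 0.5 s.
At the end, for the whole second after the job is handed in: The worn roller lies at rest inside the upright reject basket (within its walls, its origin less than 45 mm above the basket's underside); the fingers hold the tensioner still with more than 3 N, swung back more than 0.45 rad (past the click, clear of the pawl), through the last second (all of step 2 and x of worn_roller in the frame of reject_basket between -0.086 and 0.086 m and y of worn_roller in the frame of reject_basket between -0.061 and 0.061 m and z of worn_roller in the frame of reject_basket below 0.045 m and angle between reject_basket's own z axis and vertical below 0.15 rad and linear speed of worn_roller below 0.05 m/s and velocity of joint tensioner_swing between -0.1 and 0.1 rad/s); the arm keeps its last pose, push and grip.
It fails at once if the new roller or the white tray is shifted by more than 30 mm (distance of any of new_roller, parts_tray from where it was at the start of the episode above 0.03 m).
It fails at once if another bystander is shifted by more than 30 mm (distance of any of hex_key, screwdriver, screw_dish, flask, amber_bottle from where it was at the start of the episode above 0.03 m).
It fails at once if the reject basket is shoved more than 60 mm or tipped over (distance of reject_basket from where it was at the start of the episode above 0.06 m or angle between reject_basket's own z axis and vertical above 0.5 rad).
It also fails if it takes over 54 s, if anything falls off the work surface, if the arm or the gripper's body presses on something with over 40 N, if the wrist force passes 120 N, or if a joint passes its speed limit or range.

## Robot

A 6-joint arm with a two-finger parallel gripper is mounted at the origin on the work surface. World frame = base frame: x ahead of the robot, y to its left, z up, the work surface at z = 0. Lengths are in m, angles in rad, forces in N, time in s.
With the tool pointing down it reaches from about 0.3 to 0.875 m from the base axis. Payload 6.4 kg.
Tool frame: the origin (TCP) lies midway between the tips of the shut fingers; the grasp point (between the pads) lies 19 mm behind it (manip.hold_point_z is the z of the grasp point in the tool frame, in m); z points along the fingers, y is the direction in which the jaws open and shut (so a half turn about z gives the same grasp; the last joint's range is limited). The gripper opens to 88 mm and grips with 3 to 60 N. Pads are 18 mm wide; open, the fingers measure 123 mm over their backs; the gripper's body (75 mm by 187 mm) begins 45 mm behind the grasp point.
Start: joints at [1.11, 0.181, 1.607, -0, 1.354, -0.206], TCP at [0.145, 0.556, 0.239] pointing down, gripper open.
Joint ranges: [-2.99, 2.99], [-0.89, 2.07], [0.3, 2.58], [-1.14, 4.28], [0, 2.63], [-3.12, 3.12]. Speed limits (rad/s): [2.57, 2.57, 3.01, 3.14, 3.14, 3.14].

## Interface

Orientations are given as [roll, pitch, yaw] about the fixed x, y, z axes, in that order (R = Rz(yaw) Ry(pitch) Rx(roll)).
In Python, from rig import manip gives the robot as it stands.
- The arm moves only by the tool move_arm, never from a script. Its argument "plan" is text: rows parted by semicolons, each of 4 numbers parted by spaces: the shift along the world's x, y, z in cm, then the turn about the world's z in rad. In form: x y z yaw; .... A call has exactly 5 rows; each row shifts and turns the pose as measured when the row begins; what a row does not reach is not made up. A row lasts 1/8 s, in which the tool goes at most 62.5 mm and 10.7 degrees, less where a joint would pass 70% of its speed; a pose out of reach is approached as far as the arm can. A call is refused whole if a number of a shift passes 6.25 or a number of a turn 0.188, either way. A call with a gripper value outside its range is refused whole. "jaw" is the finger opening in cm, from 0 to 8.81, set as the call begins (left out, the last holds). The fingers move at their own pace and stop on an object; "newtons" is the grip in N (left out, the last holds). Time passes only in rows, so rows that do not move let the fingers close, or fill a call up. It gives the time, the measured TCP pose, the force and the opening at its end, in the units of the state.
- manip.read_state(): the state, without advancing time (a new reading comes with each control period).
- manip.grab_frame(name): name is "side" or "top"; returns (picture, depth): 384x512x3 uint8, blue, green, red; 384x512 float32, m along the optical axis (not along the pixel's ray), 0 where there is no reading.
- manip.get_calibration(name): a dict with "mtx" (3x3 intrinsics, pixels), "T" (4x4, takes a point from camera to world coordinates). Camera axes: x right, y down, z forward; pixel columns grow to the right and rows downward; lengths in m; the calibration is good to about 2 mm. A picture is of the moment at which its call begins. get_calibration takes no time and is no camera call.
- manip.job_done(): hands the job in, once; it reports no verdict.
Trained networks look in the newest picture that a camera, given by its name, has taken for a name from the list of things; names that differ only in an ending like _2 or _b are one class to them, and where a whole thing is asked for, a point or a joint stands for the part that bears it (a point fixed in the world has none). Each returns a list of dicts, best first, with "confidence" (0 to 1); they miss things now and then, are a little off and sometimes report something else, mostly with a low value. They report only what shows in the picture. A call takes as long as a camera call. They do not tell look-alikes from the thing itself.
- manip.cut_out(camera, query): "region" (384x512 bool, what is visible of it) and "bbox" ([left, top, right, bottom] in pixels, round what is visible of it).
The state is a dict: "t": time; "joint_pos": joint angles; "qvel": joint speeds; "joint_efforts": joint torques, N m; "ee_pos": TCP position; "ee_rot": TCP orientation; "contact_force": force on the tool from outside, world axes, zero at the start; "wrist_torque": the same for the moment, N m; "width": finger opening in m.
Only numpy, scipy, OpenCV 4.12 (cv2) and the standard library are available. Lean on these libraries where they do the work, as an engineer would, in place of code of your own. Each camera call takes 0.05 s, during which the arm holds its last target.

## Working session

There is one attempt and no reset: what is moved stays moved. The work goes in short steps, Python scripts to look and compute and a tool call to move; the robot and the scene stay as the last step left them, time stands still between calls to the robot, and variables do not carry over. Pictures are saved under pics/ and viewed, and the job is handed in when it is done.

Besides the shell and the picture viewer there is one more tool, called after "Emit:" in YAML: its name, and indented under it one key for each argument. move_arm: Moves the arm, as the interface text tells. Its arguments: {"type":"object","properties":{"plan":{"type":"string"},"jaw":{"type":"number"},"newtons":{"type":"number"}},"required":["plan"]}

```bash
ls; mkdir -p pics
cat > h.py <<'E'
from rig import manip
import numpy as np, cv2
def shot(cam,name):
    im,d=manip.grab_frame(cam); cv2.imwrite('pics/'+name+'.png',im); return im,d
def world(cam,d,u,v):
    c=manip.get_calibration(cam);K=c['mtx'];z=d
    p=np.array([(u-K[0,2])/K[0,0]*z,(v-K[1,2])/K[1,1]*z,z,np.ones_like(z)])
    return (c['T']@p.reshape(4,-1))[:3].T
def proj(cam,P):
    c=manip.get_calibration(cam);T=np.linalg.inv(c['T']);p=T[:3,:3]@np.array(P)+T[:3,3];q=c['mtx']@p;return q[:2]/q[2]
def cloud(cam,d,reg):
    v,u=np.nonzero(reg&(d>0));return world(cam,d[v,u].astype(float),u,v)
E
python3 - <<'E'
from h import *
s=manip.read_state();print(s)
for c in('top','side'):
    im,d=shot(c,c+'0'); np.save(c+'0.npy',d)
    print(c,manip.get_calibration(c))
for n in('shaker','tensioner','worn_roller','reject_basket','parts_tray','push_post'):
    for r in manip.cut_out('top',n):
        P=cloud('top',d if 0 else np.load('top0.npy'),r['region'])
        print(n,round(r['confidence'],2),r['bbox'],np.median(P,0).round(3),P.min(0).round(3),P.max(0).round(3))
E
```

```text
pics
{'t': 0.0, 'joint_pos': array([ 1.10969296e+00,  1.81497126e-01,  1.60797850e+00,  1.65007067e-05,
        1.35381659e+00, -2.06319900e-01]), 'qvel': array([ 4.57005077e-04, -1.37526167e-04,  5.08080440e-05, -4.60185142e-04,
        3.66355327e-04,  4.45180487e-04]), 'joint_efforts': array([-6.64168638e-04, -4.33898020e+01, -3.41830337e+01,  6.99842675e-02,
        3.88655858e-02, -2.04047733e-04]), 'ee_pos': array([0.1446707 , 0.55595935, 0.2378491 ]), 'ee_rot': array([-3.13993243e+00, -3.63938927e-04,  2.88680532e+00]), 'contact_force': array([ 0.39552812, -0.0812875 ,  0.25991233]), 'wrist_torque': array([-0.00886246, -0.03654584,  0.02836383]), 'width': 0.08777882531769395}
top {'mtx': array([[451.20499911,   0.        , 263.74006562],
       [  0.        , 451.20499911, 193.48040004],
       [  0.        ,   0.        ,   1.        ]]), 'T': array([[-1.00188016e-03, -9.81705382e-01,  1.90403620e-01,
         2.66312101e-01],
       [-9.99902396e-01, -1.66989038e-03, -1.38711792e-02,
         1.26081625e-02],
       [ 1.39353645e-02, -1.90398933e-01, -9.81607891e-01,
       
[... 1240 characters left out ...]
0.509 0.348 0.007] [0.539 0.38  0.032]
reject_basket 0.72 [352.5, 189.9, 407.4, 257.8] [ 0.464 -0.359  0.008] [ 0.358 -0.484 -0.009] [ 0.572 -0.298  0.076]
reject_basket 0.57 [231.4, 140.8, 290.0, 185.8] [ 0.632 -0.015  0.092] [ 0.572 -0.093  0.063] [0.708 0.088 0.122]
parts_tray 0.61 [142.6, 130.9, 169.4, 161.4] [0.709 0.355 0.073] [ 0.68   0.325 -0.007] [0.78  0.419 0.15 ]
parts_tray 0.58 [122.8, 174.7, 178.8, 235.7] [0.517 0.378 0.005] [ 0.416  0.285 -0.007] [0.621 0.457 0.042]
parts_tray 0.26 [219.8, 217.1, 226.0, 247.1] [0.43  0.137 0.023] [0.387 0.121 0.005] [0.467 0.148 0.033]
push_post 0.92 [230.4, 145.1, 289.1, 188.3] [ 0.633 -0.018  0.092] [ 0.572 -0.093  0.062] [0.706 0.088 0.122]
```

Run:
```python
import cv2
t=cv2.imread('pics/top0.png');cv2.imwrite('pics/top0z.png',cv2.resize(t[90:240,190:340],None,fx=4,fy=4,interpolation=cv2.INTER_CUBIC))
t=cv2.imread('pics/side0.png');cv2.imwrite('pics/side0z.png',cv2.resize(t,None,fx=1.5,fy=1.5,interpolation=cv2.INTER_CUBIC))
```

```text
(no output)
```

View pics/top0.png

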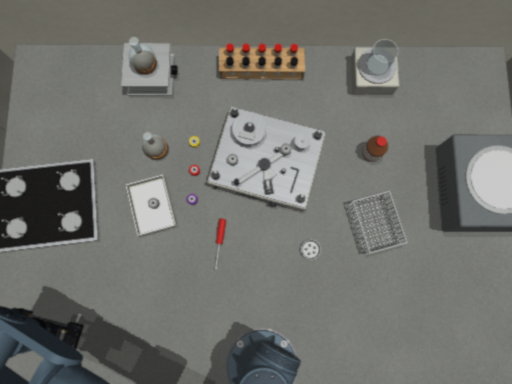

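```bash
sleep 0
```

```text
(no output)
```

View pics/top0z.png

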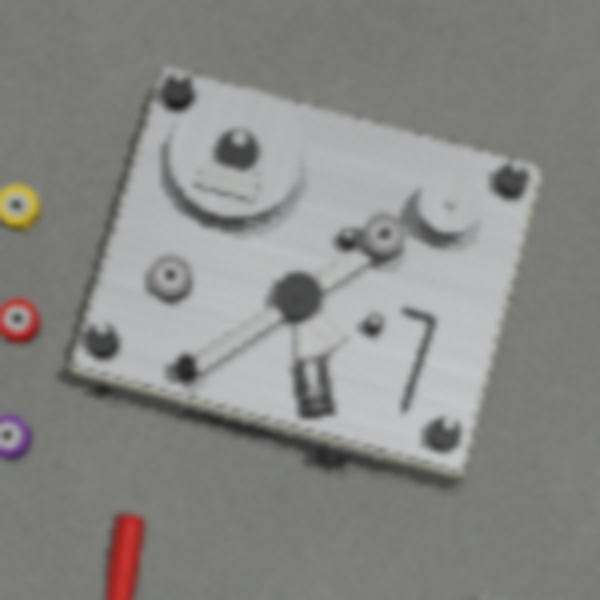

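View pics/side0z.png

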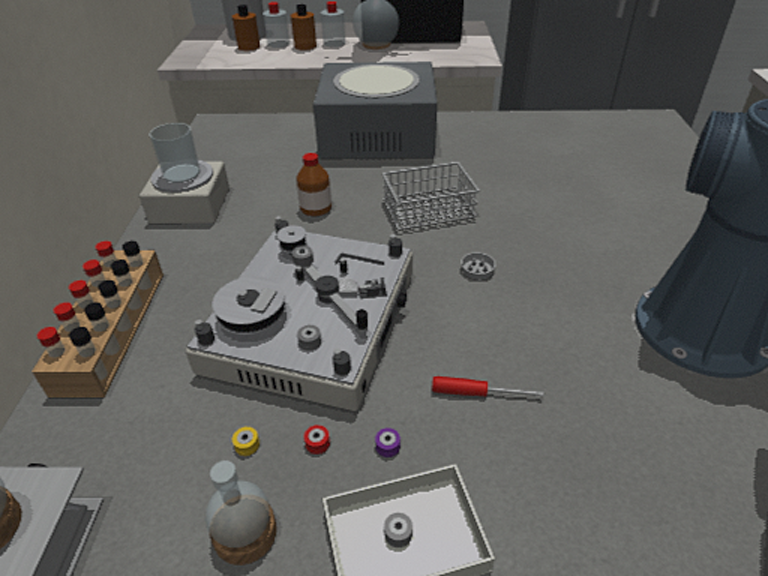

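Top view: worn roller at about (232,159), hand post at (236,182), basket at (376,222), and the tray with the new roller on the left. The purple, red and yellow look-alikes are on the bench. Next I fit the shaker and basket poses.

Run:
```python
from h import *
d=np.load('top0.npy');v,u=np.mgrid[0:384,0:512]
P=world('top',d.astype(float).ravel(),u.ravel(),v.ravel()).reshape(384,512,3)
im=cv2.imread('pics/top0.png')
box=(v>100)&(v<215)&(u>200)&(u<330)
m=box&(abs(P[...,2]-.07)<.012)
print('deck z',np.median(P[m][:,2]))
q=P[m][:,:2]; r=cv2.minAreaRect((q*1000).astype(np.float32)); print('deck rect',r)
# cranks: dark pixels with z~.108
g=im.max(2)
# basket rim
b=(v>180)&(v<265)&(u>340)&(u<415)&(P[...,2]>.055)&(P[...,2]<.09)
print(b.sum());rb=cv2.minAreaRect((P[b][:,:2]*1000).astype(np.float32));print('basket',rb)
b2=(v>180)&(v<265)&(u>340)&(u<415)&(P[...,2]>.02)&(P[...,2]<.09)
print(cv2.minAreaRect((P[b2][:,:2]*1000).astype(np.float32)))
# roller
m=(abs(u-232)<9)&(abs(v-159)<9)&(P[...,2]>.082)&(P[...,2]<.1);print('roller',m.sum(),P[m].mean(0),P[m].min(0),P[m].max(0))
# post
m=(u>228)&(u<243)&(v>172)&(v<190)&(P[...,2]>.105)&(P[...,2]<.13);print('post',m.sum(),P[m].mean(0) if m.any() else 0)
ds=np.load('side0.npy');Q=world('side',ds.astype(float).ravel(),u.ravel(),v.ravel()).reshape(384,512,3)
m=(abs(u-206)<13)&(abs(v-222)<13)&(Q[...,2]>.086)&(Q[...,2]<.1);print('roller side',m.sum(),Q[m].mean(0),Q[m].min(0),Q[m].max(0))
m=(abs(u-241)<8)&(abs(v-213)<13)&(Q[...,2]>.113)&(Q[...,2]<.13);print('post side',m.sum(),Q[m].mean(0) if m.any() else 0)
m=(abs(u-219)<55)&(abs(v-200)<60)&(abs(Q[...,2]-.07)<.006);print('deck side',cv2.minAreaRect((Q[m][:,:2]*1000).astype(np.float32)))
m=(abs(u-287)<36)&(abs(v-130)<30)&(Q[...,2]>.063)&(Q[...,2]<.08);print('basket side',m.sum(),cv2.minAreaRect((Q[m][:,:2]*1000).astype(np.float32)))
# fit shaker pose on tall features: search pose maximizing height-map agreement
```

```text
deck z 0.06926372577699758
deck rect ((675.617919921875, -17.340850830078125), (339.34368896484375, 281.66326904296875), 74.55824279785156)
351
basket ((457.2304382324219, -384.25738525390625), (181.89212036132812, 134.05300903320312), 15.290716171264648)
((457.2304382324219, -384.25738525390625), (181.89212036132812, 134.05300903320312), 15.290716171264648)
roller 91 [0.66140654 0.09687078 0.0897527 ] [0.64565346 0.07991684 0.082816  ] [0.67884456 0.11308826 0.09722188]
post 24 [0.57963129 0.08190296 0.11704513]
roller side 151 [0.66408075 0.09878193 0.08926582] [0.64629136 0.08147149 0.0860366 ] [0.6809755  0.11666893 0.09209436]
post side 40 [0.5832483  0.08461293 0.11680108]
deck side ((678.3106689453125, -15.29949951171875), (337.31170654296875, 275.3555908203125), 74.60569763183594)
basket side 280 ((460.1518859863281, -383.1711730957031), (181.64599609375, 137.9553680419922), 15.410618782043457)
```

Emit:
move_arm:
  plan: "4.4 -3.9 0 0; 4.4 -3.9 0 0; 4.4 -3.9 0 0; 4.4 -3.9 0 0; 4.4 -3.9 0 0"
  jaw: 7

```text
t: 1.02
ee_pos: [0.3672, 0.3581, 0.2393]
ee_rot: [3.139, 0.001, 2.896]
contact_force: [0.4, 0.3, -0.3]
width: 0.0702
```

Emit:
move_arm:
  plan: "4.4 -3.9 0 0; 4.4 -3.9 0 0; 4.4 -3.9 0 0; 4.4 -3.9 0 0; 4.4 -3.9 0 0"

```text
t: 1.65
ee_pos: [0.594, 0.1556, 0.2406]
ee_rot: [3.137, 0.004, 2.895]
contact_force: [-0.1, 0.6, 1.2]
width: 0.0698
```

Emit:
move_arm:
  plan: "4 -3.5 0 0; 3 -2.5 0 0; 0.6 -0.4 0 0; 0 0 -2 0; 0 0 -2 0"

```text
t: 2.28
ee_pos: [0.6741, 0.0864, 0.1986]
ee_rot: [3.136, 0.005, 2.891]
contact_force: [0.0, -0.1, 0.0]
width: 0.0704
```

Emit:
move_arm:
  plan: "-1.1 1.1 -1 0; 0 0 -3 0; 0 0 -3 0; 0 0 -2 0; 0 0 0 0"

```text
t: 2.9
ee_pos: [0.654, 0.1041, 0.0973]
ee_rot: [3.138, -0.006, 2.898]
contact_force: [-0.2, 0.2, 0.3]
width: 0.0701
```

Run:
```python
from h import *
im,d=shot('side','s1');cv2.imwrite('pics/s1z.png',cv2.resize(im[120:300,110:320],None,fx=3.2,fy=3.2))
print(manip.read_state()['ee_pos'])
```

```text
[0.65476732 0.10409217 0.09856235]
```

View pics/s1z.png

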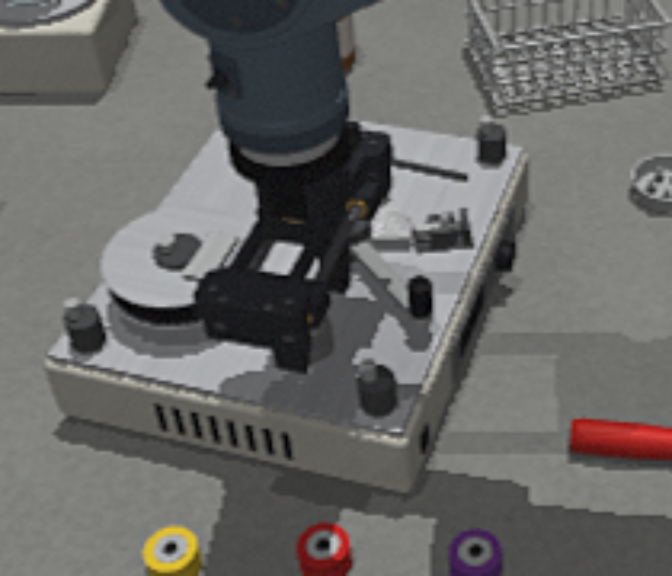

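The side view shows the gripper straddling the roller, clear of the pulley and post. I correct sideways and go down.

Emit:
move_arm:
  plan: "0.7 -0.5 0 0; 0 0 0 0; 0 0 -1 0; 0 0 -0.7 0; 0 0 0 0"

```text
t: 3.58
ee_pos: [0.6649, 0.0984, 0.0843]
ee_rot: [3.136, 0.002, 2.898]
contact_force: [-0.3, -0.2, 0.2]
width: 0.0698
```

Emit:
move_arm:
  plan: "-0.1 0 -0.7 0; 0 0 0 0; 0 0 0 0; 0 0 0 0; 0 0 0 0"

```text
t: 4.2
ee_pos: [0.6638, 0.0985, 0.0769]
ee_rot: [3.136, 0.002, 2.898]
contact_force: [-0.1, 1.0, -0.4]
width: 0.07
```

Emit:
move_arm:
  plan: "0 0 -0.2 0; 0 0 0 0; 0 0 0 0; 0 0 0 0; 0 0 0 0"
  jaw: 2
  newtons: 25

```text
t: 4.82
ee_pos: [0.6639, 0.0985, 0.075]
ee_rot: [3.136, 0.002, 2.898]
contact_force: [0.1, -0.7, 0.0]
width: 0.0352
```

Emit:
move_arm:
  plan: "0 0 1 0; 0 0 2 0; 0 0 3 0; 0 0 3 0; 0 0 2 0"

```text
t: 5.45
ee_pos: [0.6633, 0.0986, 0.1919]
ee_rot: [3.136, 0.002, 2.898]
contact_force: [0.9, 0.3, -0.3]
width: 0.0355
```

Emit:
move_arm:
  plan: "-2 -4.8 1 0; -2.3 -5.4 0 0.17; -2.3 -5.4 0 0.17; -2.3 -5.4 0 0.17; -2.3 -5.4 0 0"

```text
t: 6.08
ee_pos: [0.5532, -0.1673, 0.2158]
ee_rot: [3.14, 0.019, -2.854]
contact_force: [0.4, 0.2, -1.3]
width: 0.0355
```

Emit:
move_arm:
  plan: "-2.3 -5.4 0 0; -2.3 -5.4 0 0; -2 -4.8 0 0; -1 -3 0 0; 0 0 0 0"

```text
t: 6.7
ee_pos: [0.4733, -0.3644, 0.2261]
ee_rot: [-3.131, 0.025, -2.86]
contact_force: [-0.1, 0.9, 0.2]
width: 0.0353
```

Emit:
move_arm:
  plan: "-1.2 -1.6 -1 0; 0 0 -4 0; 0 0 -4 0; 0 0 -1 0; 0 0 0 0"

```text
t: 7.32
ee_pos: [0.4614, -0.3797, 0.1263]
ee_rot: [-3.127, 0.027, -2.855]
contact_force: [-0.4, 0.1, 0.0]
width: 0.0353
```

Run:
```python
from h import *
im,d=shot('side','s2');cv2.imwrite('pics/s2z.png',cv2.resize(im[30:210,180:390],None,fx=3.2,fy=3.2))
s=manip.read_state();print(s['ee_pos'],s['joint_pos'])
```

```text
[ 0.46161817 -0.37989993  0.12679505] [-0.89729389  0.33351844  1.6606649   0.02160211  1.12350105 -2.76373364]
```

View pics/s2z.png

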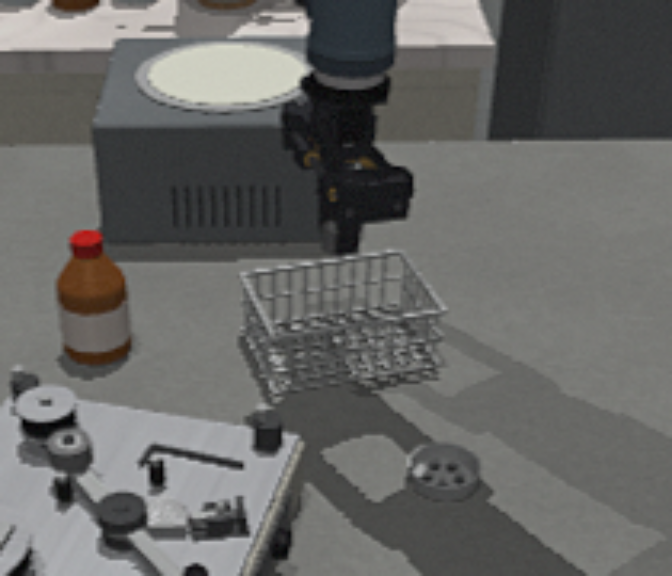

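The gripper is above the basket centre, with the basket and bottle undisturbed. I lower the roller in.

Emit:
move_arm:
  plan: "-0.2 -0.3 -2 0; 0 0 -2.5 0; 0 0 -2 0; 0 0 -1 0; 0 0 0 0"

```text
t: 8.0
ee_pos: [0.4613, -0.3857, 0.0522]
ee_rot: [-3.119, 0.03, -2.853]
contact_force: [-0.0, -0.2, -0.3]
width: 0.0354
```

Emit:
move_arm:
  plan: "0 0 -1.5 0; 0 0 -0.5 0; 0 0 0 0; 0 0 0 0; 0 0 0 0"

```text
t: 8.62
ee_pos: [0.4624, -0.3871, 0.0329]
ee_rot: [-3.115, 0.031, -2.853]
contact_force: [-0.3, 0.5, -1.6]
width: 0.0356
```

Emit:
move_arm:
  plan: "0 0 0 0; 0 0 0 0; 0 0 0 0; 0 0 0 0; 0 0 0 0"
  jaw: 5.5

```text
t: 9.25
ee_pos: [0.4629, -0.3876, 0.0338]
ee_rot: [-3.114, 0.032, -2.853]
contact_force: [-0.2, -0.1, 0.6]
width: 0.0556
```

Emit:
move_arm:
  plan: "0 0 2 0; 0 0 4 0; 0 0 4 0; 0 0 4 0; 0 0 2 0"

```text
t: 9.88
ee_pos: [0.462, -0.3865, 0.2026]
ee_rot: [-3.114, 0.032, -2.853]
contact_force: [-0.2, 0.3, -0.2]
width: 0.0552
```

Run:
```python
from h import *
im,d=shot('side','s3');cv2.imwrite('pics/s3z.png',cv2.resize(im[30:210,180:390],None,fx=3.2,fy=3.2))
im,d=shot('top','t3');cv2.imwrite('pics/t3z.png',cv2.resize(im[100:270,200:420],None,fx=3,fy=3))
```

```text
(no output)
```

View pics/s3z.png

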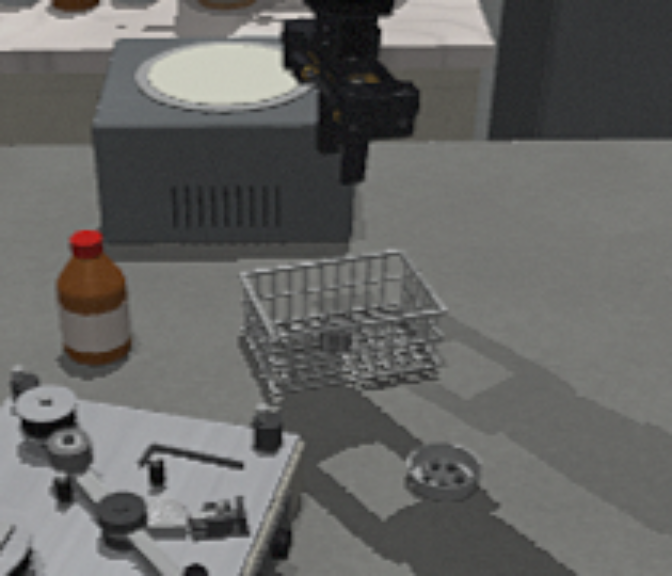

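View pics/t3z.png

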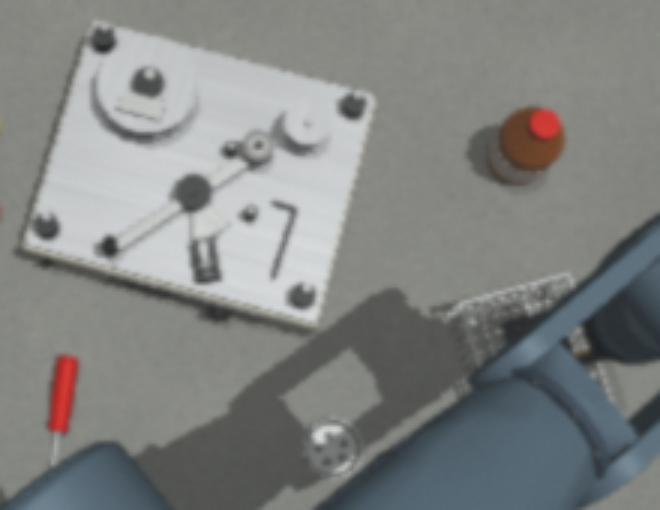

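The worn roller lies in the basket (side zoom about 335,340). The deck is unchanged with the post free. I now move to the post, turning the jaws square to the lever.

Emit:
move_arm:
  plan: "1.2 5 0 -0.15; 1.4 5.7 0 -0.15; 1.4 5.7 0 -0.15; 1.4 5.7 0 -0.15; 1.4 5.7 0 -0.15"
  newtons: 40

```text
t: 10.6
ee_pos: [0.5285, -0.1049, 0.2012]
ee_rot: [-3.111, 0.031, 2.648]
contact_force: [1.0, -0.0, 0.3]
width: 0.0547
```

Emit:
move_arm:
  plan: "1.4 5.5 0 -0.15; 1.4 5 0 -0.15; 1 4 0 -0.15; 0 0 0 0; 0 0 0 0"

```text
t: 11.22
ee_pos: [0.5644, 0.0493, 0.1978]
ee_rot: [-3.107, 0.027, 2.19]
contact_force: [-0.0, -0.3, 0.7]
width: 0.0548
```

Emit:
move_arm:
  plan: "1.6 3 -1 0; 0 0 -3 0; 0 0 -2 0; 0 0 0 0; 0 0 0 0"

```text
t: 11.85
ee_pos: [0.5804, 0.0729, 0.1367]
ee_rot: [-3.106, 0.028, 2.188]
contact_force: [-0.0, -0.3, 1.1]
width: 0.0552
```

Emit:
move_arm:
  plan: "0.1 1.1 0 0; 0 0 0 0; 0 0 -2 0; 0 0 -1 0; 0 0 0 0"

```text
t: 12.48
ee_pos: [0.5822, 0.0842, 0.1066]
ee_rot: [-3.108, 0.03, 2.188]
contact_force: [-0.7, -0.5, -0.4]
width: 0.0552
```

Run:
```python
from h import *
im,d=shot('side','s4');cv2.imwrite('pics/s4z.png',cv2.resize(im[120:270,150:330],None,fx=4,fy=4))
s=manip.read_state();print(s['ee_pos'],s['ee_rot'])
```

```text
[0.58232746 0.08420105 0.10690173] [-3.10859622  0.03036897  2.18789202]
```

View pics/s4z.png

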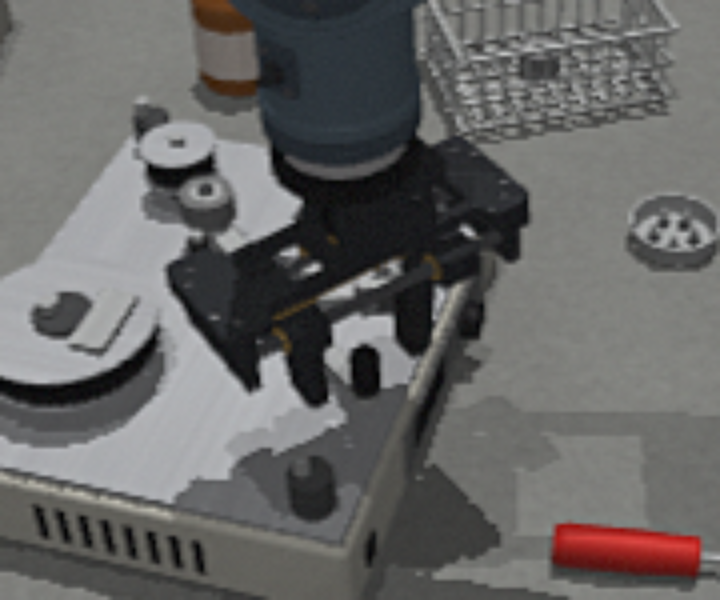

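The post (365,370) stands between the two fingers, and the roller is visible in the basket. I go down a little and close on the post.

Emit:
move_arm:
  plan: "0 0 -0.8 0; 0 0 0 0; 0 0 0 0; 0 0 0 0; 0 0 0 0"
  jaw: 0.5

```text
t: 13.15
ee_pos: [0.5814, 0.0834, 0.0987]
ee_rot: [-3.106, 0.03, 2.188]
contact_force: [-3.8, -2.2, 1.7]
width: 0.0173
```

Emit:
move_arm:
  plan: "0.4 0.3 0 -0.05; 0.45 0.3 0 -0.05; 0.5 0.25 0 -0.05; 0.5 0.25 0 -0.05; 0 0 0 0"

```text
t: 13.78
ee_pos: [0.5988, 0.0929, 0.0987]
ee_rot: [-3.101, 0.031, 1.984]
contact_force: [-3.1, -1.9, 1.6]
width: 0.0172
```

Emit:
move_arm:
  plan: "0.5 0.25 0 -0.05; 0.5 0.2 0 -0.05; 0.5 0.2 0 -0.05; 0.55 0.15 0 -0.05; 0.55 0.1 0 -0.05"

```text
t: 14.4
ee_pos: [0.6212, 0.0999, 0.0987]
ee_rot: [-3.093, 0.032, 1.735]
contact_force: [-0.5, -0.1, -0.7]
width: 0.0169
```

Emit:
move_arm:
  plan: "0.5 0.15 0 -0.05; 0.5 0.1 0 -0.05; 0.4 0.05 0 -0.03; 0 0 0 0; 0 0 0 0"

```text
t: 15.02
ee_pos: [0.6343, 0.1019, 0.0987]
ee_rot: [-3.091, 0.034, 1.608]
contact_force: [-4.1, -1.5, 0.9]
width: 0.017
```

Run:
```python
from h import *
im,d=shot('side','s5');cv2.imwrite('pics/s5z.png',cv2.resize(im[120:270,130:330],None,fx=4,fy=4))
im,d=shot('top','t5');cv2.imwrite('pics/t5z.png',cv2.resize(im[100:270,200:420],None,fx=3,fy=3))
s=manip.read_state();print(s['ee_pos'],s['ee_rot'],s['contact_force'],s['width'])
p=s['ee_pos'][:2]-[.643,-.0067];print(np.hypot(*p),np.radians(124.6)-np.arctan2(p[1],p[0]))
```

```text
[0.63428942 0.10184689 0.09865952] [-3.09053079  0.03433742  1.60738803] [-3.80776185 -2.77688171  1.619034  ] 0.016783187761790948
0.10889582738481306 0.5238083420718744
```

View pics/s5z.png

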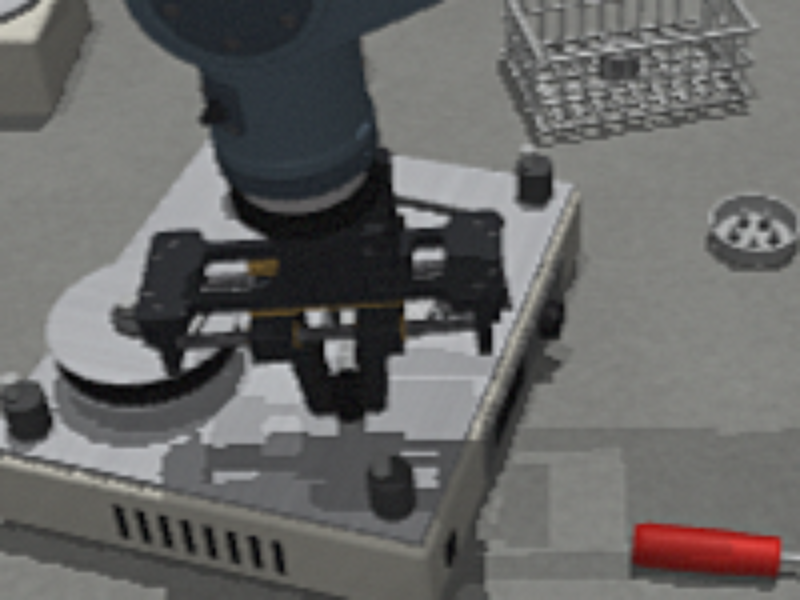

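View pics/t5z.png

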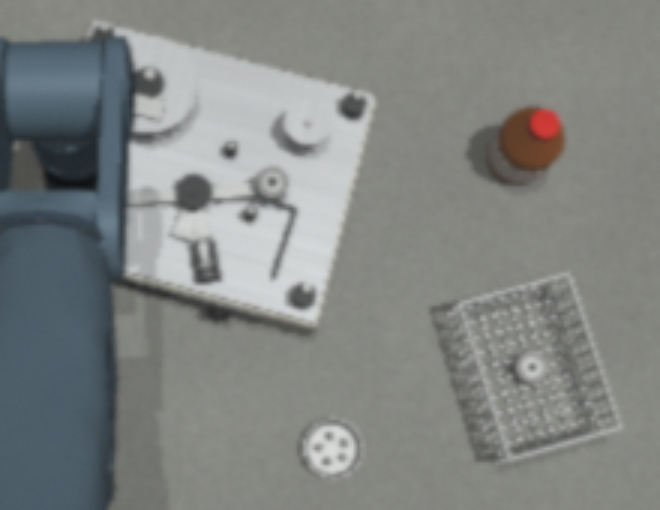

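The top view shows the roller in the basket at (530,367). The lever has turned to about 0.51–0.52 rad, by both arm pose and belt roller angle. A small extra push gives margin, then I hold.

Emit:
move_arm:
  plan: "0.2 0 0 -0.02; 0.2 0 0 -0.02; 0 0 0 0; 0 0 0 0; 0 0 0 0"

```text
t: 15.75
ee_pos: [0.6383, 0.1021, 0.0987]
ee_rot: [-3.09, 0.034, 1.566]
contact_force: [-4.9, -1.6, 1.9]
width: 0.0168
```

Emit:
move_arm:
  plan: "0 0 0 0; 0 0 0 0; 0 0 0 0; 0 0 0 0; 0 0 0 0"

```text
t: 16.38
ee_pos: [0.6383, 0.1021, 0.0987]
ee_rot: [-3.09, 0.034, 1.566]
contact_force: [-3.3, -0.7, 1.3]
width: 0.0167
```

Run:
```python
from h import *
im,d=shot('top','t6');cv2.imwrite('pics/t6z.png',cv2.resize(im[100:270,120:420],None,fx=2.6,fy=2.6))
s=manip.read_state();print(s['t'],s['ee_pos'],s['contact_force'],s['width'],abs(s['qvel']).max())
p=s['ee_pos'][:2]-[.643,-.0067];print(np.hypot(*p),np.radians(124.6)-np.arctan2(p[1],p[0]))
```

```text
16.425 [0.63826082 0.10207718 0.09865386] [-3.9286419  -1.76870273  1.76804268] 0.016668040425822556 0.001629289154253015
0.10888036849044111 0.5603437046591597
```

View pics/t6z.png

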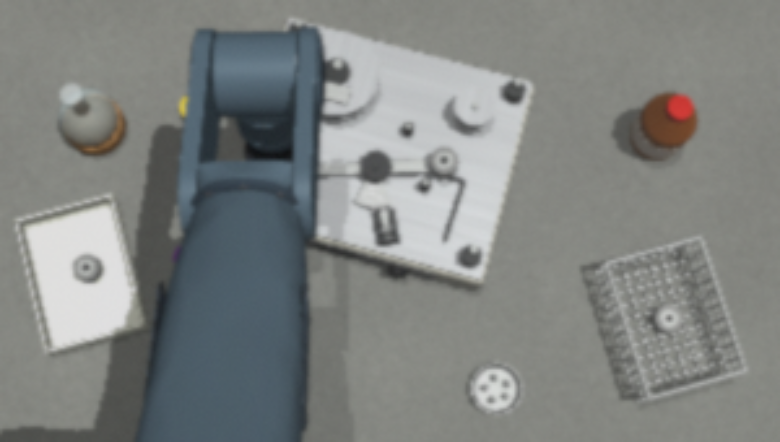

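Everything is in place, and the arm is still with swing at about 0.56 rad.

Run:
```python
from h import *
manip.job_done()
s=manip.read_state();print(s['t'],s['ee_pos'],s['contact_force'],s['width'])
```

```text
the job is handed in; nothing more can be done
the job is handed in; nothing more can be done
```

The worn roller is in the reject basket. The gripper is closed on the hand post and holds the tensioner back, past the click and clear of the pawl. I handed the job in at about 16.4 s of the 54 s; no verdict is reported.

- **Roller:** The last top view shows it lying well inside the upright basket. The basket had not visibly moved.
- **Tensioner:** The arm's pose puts the swing at about 0.56 rad, against the 0.45 needed. Before a last 4 mm push, the arm's pose gave 0.52 rad and the lever's angle in the picture 0.51.
- **Grip:** The jaws are set to grip at 40 N, with the arm at rest. They read 16.7 mm on the 18 mm post, slowly down from 17.3 mm. I took that as the pads giving rather than slipping, but did not check it.
- **Force:** The wrist sensor read only about 3–5 N, where the spring should take about 8 N at the post. I cannot explain the gap. There is no direct reading of the finger contact force, so I relied on the grip setting.
- **Bystanders:** The tray with the new roller, hex key, dish, flask and bottle look unmoved in the last top view. The screwdriver was hidden behind the arm there, but looked in place in the side view shortly before. I compared these by eye rather than measuring them.

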